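# Weigh a kitchen canister on the sprung hook scale

### The job

Lift the square canister out of the rack, stand it upright on the cork mat and let go of it. Then take it again by its side handle and hang it by its bail on the sprung hook of the scale, letting the load on gently so that the hook does not bang down to its stop, and leave it hanging there free and quite still, as for a reading. The round canister stays where it is in the rack, and the square one must not be tipped over.

Things in the scene. Friction and masses are not known exactly. Their poses are not given: they have to be found in the camera images.
- canister: Square steel canister, lid closed: body 54 x 54 mm, 75 mm tall, 0.2 to 0.42 kg. Origin: centre of its underside, z up. A rigid wire bail stands on the lid, a black bar-shaped side handle sticks out along its -x. It starts in either of the rack's two wells, handle in the channel, its axes within 0.03 rad of the rack's; there only the bail can be gripped.
- canister_bail (a point): Middle of the top bar of the square canister's bail (wire centre), 147 mm above the canister's underside; axes as the canister's. 8 mm round wire in the y-z plane: level top bar along y from -13 to +13 mm, then sloping out to legs at y = +-22 mm, 25 mm lower, that go down to the lid 72 mm below the top bar.
- canister_grip (a point): Grip point on the square canister's side handle: 85 mm from the canister's axis along its -x, 49 mm above its underside; axes as the canister's. The handle is 16 mm thick (y), 22 mm high (z 38 to 60 mm above the underside), from the body's face at x = -27 to x = -110 mm from the axis.
- round_canister: The other canister, in the other well of the rack: round, 54 mm diameter, with the same height, bail and handle. To be left there. Origin: centre of its underside.
- rack: White fixed rack, 190 (x) x 200 (y) x 78 mm high, floor 6 mm thick. Origin: centre of its underside. Two wells 66 x 66 mm, centres at x = +52, y = +50 and -50 mm; from each a 26 mm wide channel for the handle runs along -x, its walls 12 mm higher than the handle's top.
- mat: Brown cork mat, 150 x 150 mm, 5 mm thick, fixed on the counter. Origin: centre of its underside. The rack stands to one side (y) of it and the scale to the other; which is which varies.
- scale: Fixed weighing stand: base plate 240 (x) x 130 (y) x 14 mm, a column 24 x 30 mm, 360 mm high, centred at x = +106 mm, near the base's far end. Origin: centre of the underside of the base. The hook's arm reaches from the column along -x; nothing stands above the arm but the column.
- hook_seat (a point): Where the bail's wire centre rests in the hook; moves with it. Axes as the scale's; unloaded at x -30, y 0, z 259 mm of the scale. Hook of 6 mm rod: level arm along x, 7 mm above this point, dips from 22 mm behind (+x) into a V 9 mm below this point, rises to an upturned tip 23 mm in front (-x), top 20 mm above this point. A bail along y passes over the tip from -x then down into the V.
- scale_hook (a joint): Travel of the sprung hook straight down, in m: 0 unloaded, stop at 0.055. Spring about 100 N/m, lightly damped: the canister dips it by 0.02 to 0.042 m, and it bobs for 1 to 2 s when let go suddenly.

How it is judged:
By the outcome, as a careful person would: the job done as asked, in the order asked, and still so for the second after the job is handed in, with the robot touching nothing.
It also fails if it takes over 64 s, if anything falls off the work surface, if the arm or the gripper's body presses on something with over 40 N, if the wrist force passes 120 N, or if a joint passes its speed limit or range.

### The arm

A 6-joint arm with a two-finger parallel gripper is mounted at the origin on the work surface. World frame = base frame: x ahead of the robot, y to its left, z up, the work surface at z = 0. Lengths are in m, angles in rad, forces in N, time in s.
With the tool pointing down it reaches from about 0.375 to 0.9 m from the base axis. Payload 3.1 kg.
Tool frame: the origin (TCP) lies midway between the tips of the shut fingers; the grasp point (between the pads) lies robot.grip_depth behind it (robot.grip_depth is the distance from the TCP to the grasp point, in m); z points along the fingers, y is the line along which they close (so a half turn about z gives the same grasp; the last joint's range is limited). The gripper opens to 87 mm and grips with 3 to 60 N. Pads are 19 mm wide; open, the fingers measure 117 mm over their backs; the gripper's body (75 mm by 190 mm) begins 51 mm behind the grasp point.
Start: joints at [1.008, 0.527, 1.433, -0, 1.181, -0.178], TCP at [0.234, 0.58, 0.223] pointing down, gripper open.
Joint ranges: [-3.08, 3.08], [-0.75, 2.2], [0.22, 2.44], [-1.43, 4.57], [0, 2.65], [-2.85, 2.85]. Speed limits (rad/s): [2.79, 2.79, 3.14, 3.14, 3.14, 3.14].

### API

Orientations are given as a unit quaternion [x, y, z, w].
In Python, from rig import robot, optics, readout, hand_in gives the robot as it stands (robot), with the cameras (optics), the readings (readout) and the job as plain functions.
- The arm moves only by the tool nudge_tcp, called after "Request:" by a JSON object that holds its "api" and its "payload". Schema: {"type":"object","properties":{"steps":{"type":"object","properties":{"rows":{"type":"array","items":{"type":"array","items":{"type":"number"},"minItems":4,"maxItems":4},"minItems":1,"maxItems":20}},"additionalProperties":false,"required":["rows"]},"aperture":{"type":"number"},"force":{"type":"number"},"only":{"type":"string"},"quiet":{"type":"boolean"},"lines":{"type":"string"}},"required":["steps"],"additionalProperties":false}. steps is an object whose key "rows" holds a list of rows, 1 to 20 of them, each of 4 numbers: dx, dy, dz in m, then a turn about the tool's z in rad; each row shifts and turns the commanded pose from where the row before left it, along the tool's axes as they then stand; what a row does not reach is not made up. A row lasts 1/12 s, in which the tool goes at most 0.0417 m and 0.125 rad, less where a joint would pass 70% of its speed; a pose out of reach is approached as far as the arm can. aperture is the finger opening in m, set as the call begins (left out keeps the last). The fingers move at their own pace and stop on an object; force is the grip in N (left out, the last holds). Time passes only in rows, so rows that do not move let the fingers close. The tool returns the time, the measured TCP pose, the force, the opening and the grip force at its end. only (a regular expression) keeps the lines of the reply that match it, lines (a string "A,B") keeps lines A to B, and quiet returns only ok. Input that does not fit is refused with a message, and nothing moves.
- readout.get_obs(): the state, without advancing time (a new reading comes with each control period).
- optics.camera(name): name is "side" or "top" or "wrist"; returns a dict with "img" (384x512x3 uint8, red, green, blue), "fx", "fy", "cx", "cy" (pixels), "xyz" and "attitude" of the camera in the world. Camera axes: x right, y down, z forward; pixel columns grow to the right and rows downward; lengths in m; the calibration is good to about 2 mm. The wrist camera is an equidistant fisheye: a pixel r from the principal point sees the ray r / f radians off the axis. A picture is of the moment at which its call begins. There is no depth.
- hand_in(): hands the job in; it is judged then, once.
The state is a dict: "time": time; "q": joint angles; "joint_velocities": joint speeds; "joint_torque": joint torques, N m; "position": TCP position; "tool_rot": TCP orientation; "ft_force": force on the tool from outside, world axes, zero at the start; "moment": the same for the moment, N m; "grip_width": finger opening in m; "grip_force": force on a finger pad.
Only numpy, scipy, OpenCV 4.12 (cv2) and the standard library are available. Lean on these libraries where they do the work, as an engineer would, in place of code of your own. Each camera call takes 0.05 s, during which the arm holds its last target. There are 200 camera calls.

## Working session

There is one attempt and no reset: what is moved stays moved. The work goes in short steps, Python scripts to look and compute and a tool call to move; the robot and the scene stay as the last step left them, time stands still between calls to the robot, and variables do not carry over. Pictures are saved under pics/ and viewed, at most 10 in all, crops included, and the job is handed in when it is done.

```bash
ls; mkdir -p pics
```

Create h.py:
```python
import numpy as np, cv2
from rig import robot, optics, readout, hand_in
from scipy.spatial.transform import Rotation as R
```

Run:
```python
from h import *
o=readout.get_obs(); print({k:np.round(v,3).tolist() for k,v in o.items()}, robot.grip_depth)
ims=[]
for n in ("side","top"):
    c=optics.camera(n); cv2.imwrite(f"pics/{n}0.png",c["img"][:,:,::-1]); print(n,{k:(np.round(v,4).tolist() if k!="img" else 0) for k,v in c.items()})
```

```text
pics
rig.py
{'time': 0.0, 'q': [1.008, 0.528, 1.434, -0.0, 1.181, -0.178], 'joint_velocities': [0.0, -0.003, 0.001, 0.001, 0.001, -0.001], 'joint_torque': [0.0, -44.004, -17.659, 0.063, 0.058, -0.0], 'position': [0.234, 0.579, 0.222], 'tool_rot': [0.191, 0.982, -0.001, -0.0], 'ft_force': [-0.358, -1.264, -0.978], 'moment': [-0.058, -0.009, -0.011], 'grip_force': 0.0, 'grip_width': 0.087} 0.0187
side {'img': 0, 'fx': 461.8418, 'fy': 461.8418, 'cx': 258.5109, 'cy': 186.656, 'xyz': [0.5265, -0.7816, 1.1174], 'attitude': [0.9421, -0.0226, 0.0024, -0.3345]}
top {'img': 0, 'fx': 363.7666, 'fy': 363.7666, 'cx': 258.139, 'cy': 187.4753, 'xyz': [0.4166, -0.0104, 1.162], 'attitude': [0.7146, -0.696, 0.0428, -0.0556]}
```

View pics/side0.png

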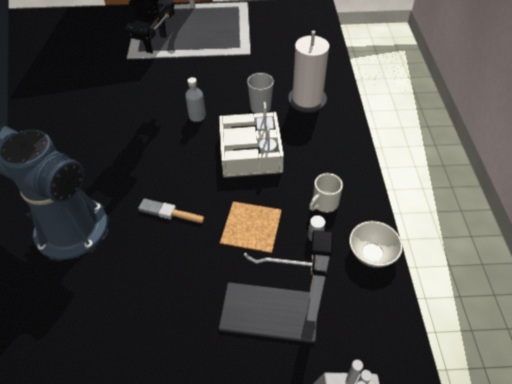

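View pics/top0.png

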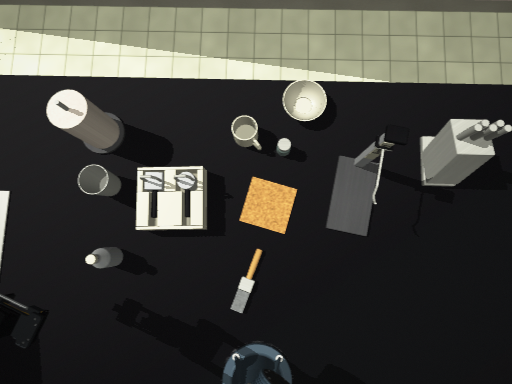

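Side view: rack at about (250,145), mat (251,227), scale base (268,312), hook tip (247,256). In the top view the square canister is in the left well (152,181), the round one is at (186,181), the mat is at (268,205) and the scale is at (352,195).

Run:
```python
from h import *
t=cv2.imread("pics/top0.png"); s=cv2.imread("pics/side0.png")
def crop(im,x,y,w,h,k,step=10):
    c=cv2.resize(im[y:y+h,x:x+w],None,fx=k,fy=k,interpolation=cv2.INTER_CUBIC)
    for u in range(x+(-x)%step,x+w,step):
        cv2.line(c,(int((u-x+.5)*k),0),(int((u-x+.5)*k),6),(0,255,0),1); cv2.putText(c,str(u),(int((u-x+.5)*k)-8,16),0,.3,(0,255,0),1)
    for v in range(y+(-y)%step,y+h,step):
        cv2.line(c,(0,int((v-y+.5)*k)),(6,int((v-y+.5)*k)),(0,255,0),1); cv2.putText(c,str(v),(8,int((v-y+.5)*k)+3),0,.3,(0,255,0),1)
    return c
a=crop(t,130,158,80,80,5); b=crop(s,213,95,75,85,5)
o=np.zeros((600,800,3),np.uint8); o[:400,:400]=a; o[:425,400:775]=b
cv2.imwrite("pics/c1.png",o)
a=crop(t,235,115,180,125,3); b=crop(s,213,195,125,150,3)
o=np.zeros((600,800,3),np.uint8); o[:375,:540]=a; o2=np.zeros((460,800,3),np.uint8)
o=np.zeros((450,540+258,3),np.uint8); o[:375,:540]=a; o[:450,540:]=b[:, :258]
a=cv2.resize(a,None,fx=.8,fy=.8); 
o=np.zeros((450,432+368,3),np.uint8); o[:300,:432]=a; o[:450,432:]=b[:,:368]
cv2.imwrite("pics/c2.png",o)
```

```text
(no output)
```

View pics/c1.png

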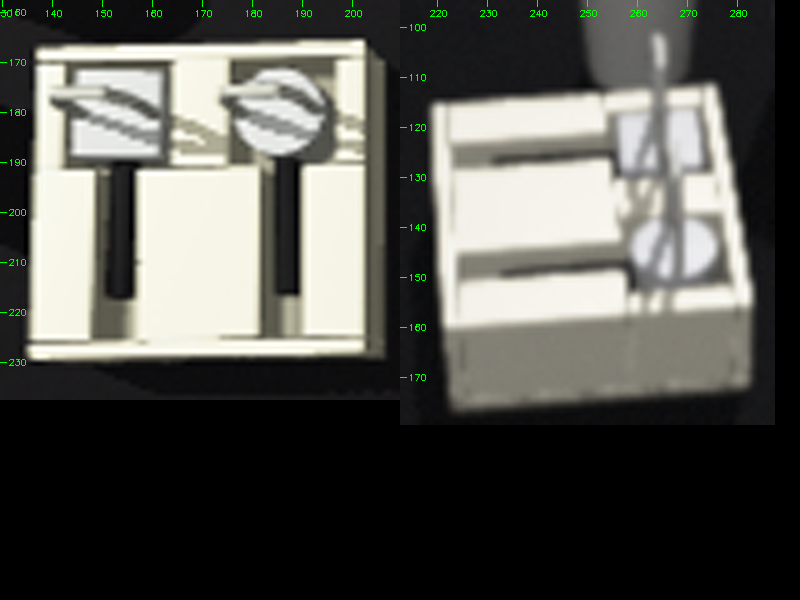

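View pics/c2.png

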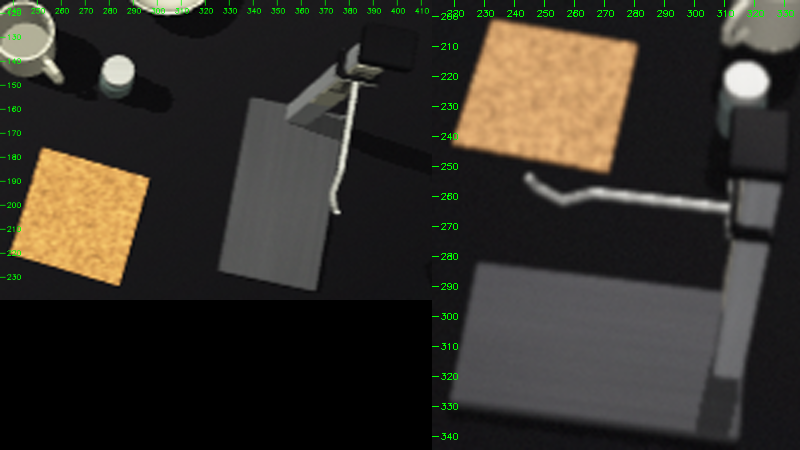

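c1: square lid centred near top (152.7,181), its bail's top bar at top (145,176) and side (264,104). c2: mat corners, and the hook tip at top (375,203) / side (244.5,253), with its V at top (373,195) / side (256,261.5).

Add to h.py:
```python
from scipy.optimize import least_squares
CAM={"side":dict(f=461.8418,c=(258.5109,186.656),p=[0.5265,-0.7816,1.1174],q=[0.9421,-0.0226,0.0024,-0.3345]),
"top":dict(f=363.7666,c=(258.139,187.4753),p=[0.4166,-0.0104,1.162],q=[0.7146,-0.696,0.0428,-0.0556])}
def proj(n,P):
    c=CAM[n]; d=R.from_quat(c["q"]).inv().apply(np.atleast_2d(P)-c["p"])
    return d[:,:2]/d[:,2:]*c["f"]+np.array(c["c"])
def tri(a,b): # top px, side px
    r=least_squares(lambda X:np.r_[(proj("top",X)[0]-a),(proj("side",X)[0]-b)],[.6,0,.1]); return r.x, np.round(r.fun,1)
def fit(items,x0,freez=True): # items: (cam, local, px)
    def f(v):
        Rz=R.from_euler("z",v[2]); t=np.array([v[0],v[1],v[3] if freez else 0])
        return np.concatenate([proj(n,Rz.apply(l)+t)[0]-px for n,l,px in items])
    r=least_squares(f,x0[:4 if freez else 3]); return r.x,np.round(r.fun,1)
```

Run:
```python
from h import *
np.set_printoptions(precision=4,suppress=True)
a,b,h=.095,.1,.078
rk=[("top",(a,b,h),(136.7,166.9)),("top",(a,-b,h),(202.5,165.5)),("top",(-a,-b,h),(202.7,228.1)),("top",(-a,b,h),(135.1,229.1)),
("side",(-a,b,h),(218.7,115.1)),("side",(a,b,h),(275.7,111.5)),("side",(a,-b,h),(282.9,155.1)),("side",(-a,-b,h),(221.3,159.9)),("side",(-a,-b,0),(222.9,176.5)),("side",(a,-b,0),(282.3,171.7))]
for z in(True,False): print("rack",*fit(rk,[.5,.3,0,0],z))
a=.075;h=.005
m=[("top",(a,a,h),(252,176.2)),("top",(a,-a,h),(296.6,189.1)),("top",(-a,-a,h),(284.1,233.3)),("top",(-a,a,h),(239.5,220.3)),
("side",(-a,a,h),(231.8,200.8)),("side",(a,a,h),(280.8,209.2)),("side",(a,-a,h),(271.5,251.8)),("side",(-a,-a,h),(219.5,242.5))]
for z in(True,False): print("mat",*fit(m,[.5,.0,0,0],z))
a,b,h=.12,.065,.014
s=[("top",(a,b,h),(338.7,154.9)),("top",(-a,b,h),(325.8,227)),("top",(-a,-b,h),(366.2,235.3)),
("side",(-a,b,h),(228.2,281.8)),("side",(-a,-b,h),(218.2,328.8)),("side",(a,-b,h),(314.5,340.5))]
hk=[("top",(-.053,0,.277),(374.9,202.8)),("top",(-.03,0,.25),(372.8,194.9)),("top",(-.008,0,.266),(376.6,183.7)),
("side",(-.053,0,.277),(244.5,253.2)),("side",(-.03,0,.25),(256.2,261.5)),("side",(-.008,0,.266),(266.8,257.8))]
for z in(True,False): print("scale",*fit(s,[.5,-.3,0,0],z)); print("with hook",*fit(s+hk,[.5,-.3,0,0],z))
for n,t,s in(("tip",(374.9,202.8),(244.5,253.2)),("V",(372.8,194.9),(256.2,261.5)),("bend",(376.6,183.7),(266.8,257.8)),("bail",(144.9,176.3),(264.1,104.5))): print(n,*tri(t,s))
for p in [(72,68),(165,68),(165,159),(72,160)]:
    px=np.array(p)/5+(129.5,157.5)
    print(least_squares(lambda X:proj("top",[X[0],X[1],.081])[0]-px,[.6,.3]).x)
```

```text
rack [ 0.5333  0.2784  0.0477 -0.0003] [ 0.3 -0.4 -0.1 -0.5 -0.4 -0.3  0.2  0.1 -0.2  0.4 -0.3 -0.  -0.   0.
 -0.3 -0.1 -0.1 -0.1 -0.2  0.1]
rack [0.5333 0.2782 0.0477] [ 0.3 -0.4 -0.1 -0.5 -0.4 -0.3  0.2  0.1 -0.2  0.3 -0.3 -0.1 -0.   0.
 -0.3 -0.1 -0.1 -0.2 -0.2  0.1]
mat [ 0.5255 -0.02   -0.2522 -0.0033] [-0.  -0.5  0.2 -0.8  0.2  0.2 -0.6  0.1  0.1  0.5 -0.2  0.  -0.4 -0.1
 -0.3  0. ]
mat [ 0.5254 -0.021  -0.2522] [ 0.2 -0.6  0.6 -0.9  0.6  0.2 -0.4  0.1  0.   0.1 -0.2 -0.4 -0.4 -0.4
 -0.5 -0.3]
scale [ 0.5641 -0.2866 -0.1769 -0.005 ] [-0.2 -0.9 -0.6  0.1  0.   0.3 -1.  -0.2 -0.1  0.   0.7  0.6]
with hook [ 0.5639 -0.2868 -0.1761 -0.0018] [-0.  -1.1 -0.3  0.2  0.4  0.3 -1.1 -0.6 -0.3 -0.4  0.8  0.2 -0.2 -0.6
  0.2 -0.6 -0.3  1.2  0.6  0.4 -0.  -0.2 -0.4  0.8]
scale [ 0.5639 -0.2874 -0.1768] [ 0.3 -1.2 -0.1  0.2  0.7  0.4 -1.1 -0.8 -0.4 -0.4  0.9  0.2]
with hook [ 0.5638 -0.287  -0.1761] [ 0.2 -1.2 -0.2  0.2  0.7  0.4 -1.2 -0.9 -0.4 -0.5  0.9 -0.   0.2 -0.7
  0.5 -0.6  0.   1.2  0.6  0.1 -0.1 -0.5 -0.5  0.5]
tip [ 0.5103 -0.2774  0.2767] [-0.  -0.1 -0.1  0. ]
V [ 0.5339 -0.2814  0.2469] [-0.  -0.3 -0.3  0.1]
bend [ 0.5576 -0.2853  0.2675] [ 0.   0.4  0.3 -0.1]
bail [0.5821 0.3304 0.1548] [-0.  -0.3 -0.3  0.1]
[0.6093 0.3595]
[0.6107 0.3028]
[0.5551 0.2992]
[0.553  0.3554]
```

Add to h.py:
```python
def go(x,y,z,th,pr=True):
    o=readout.get_obs(); M=R.from_quat(o["tool_rot"]).as_matrix(); p=o["position"]
    d=M.T@(np.array([x,y,z])-p); cur=np.arctan2(M[1,1],M[0,1]); t=-((th-cur+np.pi)%(2*np.pi)-np.pi)
    print("t",o["time"],"pos",np.round(p,4),"yang",round(cur,3),"tilt",np.round(M[:2,2],3),"-> tool d",np.round(d,4),"n",round(np.linalg.norm(d)/.0417,1),"turn",round(t,3),"n",round(abs(t)/.125,1),"F",np.round(o["ft_force"],1),"w",round(o["grip_width"],4))
```

```bash
python3 -c "
from h import *
go(.582,.330,.215,.045)"
```

```text
t 0.1 pos [0.2337 0.579  0.2217] yang 1.187 tilt [-0.001 -0.002] -> tool d [-0.4162 -0.1004  0.0067] n 10.3 turn 1.142 n 9.1 F [-0.2 -0.5  0.8] w 0.0871
```

Request:
{"api": "nudge_tcp", "payload": {"steps": {"rows":[[-0.02, -0.005, 0, 0], [-0.033, -0.008, 0, 0], [-0.033, -0.008, 0, 0], [-0.033, -0.008, 0, 0], [-0.033, -0.008, 0, 0], [-0.033, -0.008, 0, 0], [-0.033, -0.008, 0, 0], [-0.033, -0.008, 0, 0], [-0.033, -0.008, 0, 0], [-0.033, -0.008, 0, 0], [-0.033, -0.008, 0, 0], [-0.033, -0.008, 0, 0], [-0.033, -0.0075, 0.006, 0]]}, "aperture": 0.06}}

```text
time: 1.18
position: [0.5837, 0.3295, 0.2172]
tool_rot: [0.191, 0.982, 0.0, 0.001]
ft_force: [-0.1, 0.3, 0.6]
grip_width: 0.0601
grip_force: 0.0
```

Request:
{"api": "nudge_tcp", "payload": {"steps": {"rows":[[0, 0, 0, 0.12], [0, 0, 0, 0.12], [0, 0, 0, 0.12], [0, 0, 0, 0.12], [0, 0, 0, 0.12], [0, 0, 0, 0.12], [0, 0, 0, 0.12], [0, 0, 0, 0.12], [0, 0, 0, 0.12], [0, 0, 0, 0.06], [0, 0, 0, 0], [0, 0, 0, 0]]}}}

```text
time: 2.18
position: [0.5818, 0.3304, 0.2161]
tool_rot: [0.69, 0.724, -0.0, -0.0]
ft_force: [-0.1, -0.2, -0.1]
grip_width: 0.0601
grip_force: 0.0
```

Run:
```python
from h import *
go(.582,.330,.215,.045)
c=optics.camera("wrist"); cv2.imwrite("pics/w1.png",c["img"][:,:,::-1]); print({k:np.round(v,4).tolist() for k,v in c.items() if k!="img"})
```

```text
t 2.1833 pos [0.5818 0.3304 0.2161] yang 0.049 tilt [-0.001 -0.   ] -> tool d [-0.0005  0.0002  0.0011] n 0.0 turn 0.004 n 0.0 F [-0.1 -0.2 -0.1] w 0.0601
{'fx': 297.3186, 'fy': 297.3186, 'cx': 258.1869, 'cy': 194.5318, 'xyz': [0.5787, 0.4142, 0.378], 'attitude': [0.9883, 0.0243, 0.0027, 0.1505]}
```

View pics/w1.png

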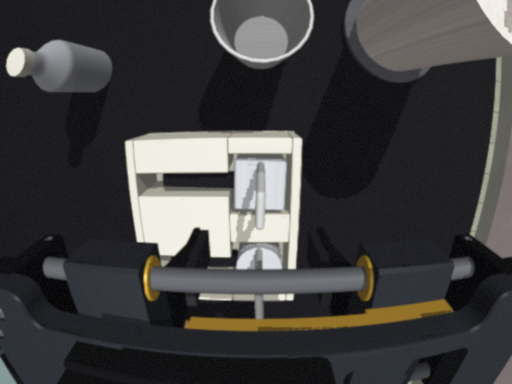

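Wrist view: the bail wire runs from (261,165) to (260,228), and the lid corners are at about (236,157), (284,158), (284,211) and (235,208). I'll check these against the projected estimate.

Add to h.py:
```python
def wproj(c,P):
    d=R.from_quat(c["attitude"]).inv().apply(np.atleast_2d(P)-c["xyz"]); n=np.linalg.norm(d[:,:2],axis=1)
    th=np.arctan2(n,d[:,2]); return d[:,:2]/n[:,None]*th[:,None]*c["fx"]+[c["cx"],c["cy"]]
def tf(x,y,z,yaw,L): return R.from_euler("z",yaw).apply(np.atleast_2d(L))+[x,y,z]
```

Run:
```python
from h import *
c=dict(fx=297.3186,cx=258.1869,cy=194.5318,xyz=[.5787,.4142,.378],attitude=[.9883,.0243,.0027,.1505])
print(wproj(c,tf(.582,.330,.006,.045,[(0,.013,.147),(0,0,.147),(0,-.013,.147),(-.027,.027,.075),(.027,.027,.075),(.027,-.027,.075),(-.027,-.027,.075)])).round(1))
```

```text
[[257.8 195.9]
 [257.7 211.2]
 [257.7 226. ]
 [231.5 161.3]
 [284.6 161.5]
 [283.1 211.3]
 [232.6 211.1]]
```

Request:
{"api": "nudge_tcp", "payload": {"steps": {"rows":[[-0.001, 0.002, 0.01, 0], [0, 0, 0.015, 0], [0, 0, 0.015, 0], [0, 0, 0.015, 0], [0, 0, 0.012, 0], [0, 0, 0.01, 0], [0, 0, 0.004, 0], [0, 0, 0, 0]]}}}

```text
time: 2.9
position: [0.5835, 0.3293, 0.134]
tool_rot: [0.69, 0.724, -0.001, -0.001]
ft_force: [-0.7, -1.0, -0.4]
grip_width: 0.0602
grip_force: 0.0
```

Request:
{"api": "nudge_tcp", "payload": {"steps": {"rows":[[0, 0, 0, 0], [0, 0, 0, 0], [0, 0, 0, 0], [0, 0, 0, 0], [0, 0, 0, 0], [0, 0, 0, 0], [0, 0, 0, 0], [0, 0, 0, 0]]}, "aperture": 0.0, "force": 50}}

```text
time: 3.57
position: [0.5841, 0.3296, 0.1356]
tool_rot: [0.69, 0.724, 0.0, 0.0]
ft_force: [0.2, -0.4, -0.1]
grip_width: 0.0145
grip_force: 0.0
```

Request:
{"api": "nudge_tcp", "payload": {"steps": {"rows":[[0, 0, 0, 0], [0, 0, 0, 0], [0, 0, 0, 0], [0, 0, 0, 0]]}}}

```text
time: 3.9
position: [0.584, 0.3295, 0.1356]
tool_rot: [0.69, 0.724, -0.0, -0.0]
ft_force: [-0.9, -0.8, 0.4]
grip_width: 0.0061
grip_force: 50.0
```

Request:
{"api": "nudge_tcp", "payload": {"steps": {"rows":[[0, 0, -0.003, 0], [0, 0, -0.004, 0], [0, 0, -0.005, 0], [0, 0, -0.005, 0], [0, 0, -0.005, 0]]}}}

```text
time: 4.32
position: [0.5842, 0.3297, 0.1581]
tool_rot: [0.69, 0.724, 0.0, 0.0]
ft_force: [-0.5, 0.0, -2.8]
grip_width: 0.0066
grip_force: 50.0
```

Request:
{"api": "nudge_tcp", "payload": {"steps": {"rows":[[0, 0, -0.01, 0], [0, 0, -0.015, 0], [0, 0, -0.02, 0], [0, 0, -0.02, 0], [0, 0, -0.02, 0], [0, 0, -0.02, 0], [0, 0, -0.02, 0], [0, 0, -0.02, 0], [0, 0, -0.01, 0], [0, 0, -0.005, 0], [0, 0, 0, 0], [0, 0, 0, 0]]}}}

```text
time: 5.32
position: [0.5836, 0.3294, 0.3168]
tool_rot: [0.69, 0.724, -0.001, -0.0]
ft_force: [-0.9, 0.6, -1.4]
grip_width: 0.0065
grip_force: 50.0
```

Run:
```python
from h import *
go(.53,-.02,.30,-.17)
o=np.zeros((600,400,3),np.uint8)
for n,i in(("top",0),("side",300)):
    im=optics.camera(n)["img"][:,:,::-1]; im=im[110:260,90:290] if n=="top" else im[20:170,170:370]
    o[i:i+300]=cv2.resize(im,(400,300),interpolation=2)
cv2.imwrite("pics/l1.png",o)
```

```text
t 5.3167 pos [0.5836 0.3294 0.3168] yang 0.047 tilt [-0.001 -0.001] -> tool d [-0.3465 -0.0699  0.0171] n 8.5 turn 0.217 n 1.7 F [-0.9  0.6 -1.4] w 0.0065
```

View pics/l1.png

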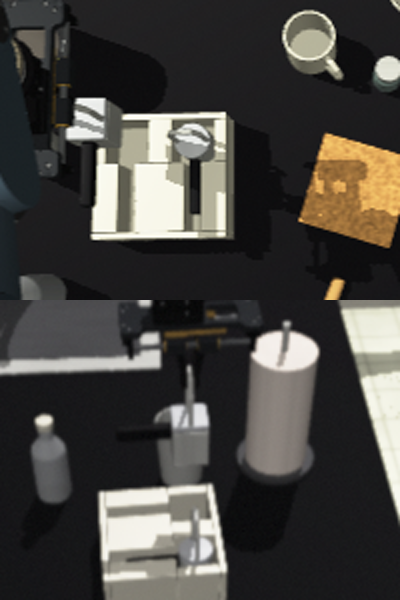

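l1: the square canister is lifted clear, hangs upright under the gripper (side crop (190,435)), and the round one stays in its well.

Request:
{"api": "nudge_tcp", "payload": {"steps": {"rows":[[-0.01, -0.002, 0, 0], [-0.02, -0.004, 0, 0], [-0.03, -0.006, 0, 0], [-0.03, -0.006, 0, 0], [-0.03, -0.006, 0, 0], [-0.03, -0.006, 0, 0], [-0.03, -0.006, 0, 0], [-0.03, -0.006, 0, 0], [-0.03, -0.006, 0, 0], [-0.03, -0.006, 0, 0], [-0.03, -0.006, 0, 0], [-0.025, -0.006, 0, 0], [-0.015, -0.004, 0, 0], [-0.0065, -0.002, 0, 0], [0, 0, 0, 0.03], [0, 0, 0, 0.06], [0, 0, 0, 0.06], [0, 0, 0, 0.05], [0, 0, 0, 0.017], [0, 0, 0, 0]]}}}

```text
time: 7.08
position: [0.5281, -0.0195, 0.3172]
tool_rot: [0.764, 0.645, -0.0, -0.0]
ft_force: [-0.4, 0.5, -1.8]
grip_width: 0.0061
grip_force: 50.0
```

Request:
{"api": "nudge_tcp", "payload": {"steps": {"rows":[[0, 0, 0.01, 0], [0, 0, 0.02, 0], [0, 0, 0.025, 0], [0, 0, 0.025, 0], [0, 0, 0.025, 0], [0, 0, 0.02, 0], [0, 0, 0.015, 0], [0, 0, 0.01, 0], [0, 0, 0.01, 0], [0, 0, 0.005, 0], [0, 0, 0, 0], [0, 0, 0, 0]]}}}

```text
time: 8.08
position: [0.5288, -0.0199, 0.1528]
tool_rot: [0.765, 0.645, 0.0, 0.0]
ft_force: [-0.4, -0.2, -1.3]
grip_width: 0.0062
grip_force: 50.0
```

Run:
```python
from h import *
go(.53,-.02,.1346,-.17)
```

```text
t 8.0833 pos [ 0.5288 -0.0199  0.1528] yang -0.17 tilt [ 0.001 -0.   ] -> tool d [0.0001 0.0012 0.0182] n 0.4 turn 0.0 n 0.0 F [-0.4 -0.2 -1.3] w 0.0062
```

Request:
{"api": "nudge_tcp", "payload": {"steps": {"rows":[[0, 0, 0.005, 0], [0, 0, 0.004, 0], [0, 0, 0.003, 0], [0, 0, 0.002, 0], [0, 0, 0.0015, 0], [0, 0, 0, 0]]}}}

```text
time: 8.58
position: [0.5283, -0.0198, 0.1367]
tool_rot: [0.765, 0.645, -0.0, -0.0]
ft_force: [-0.4, 0.4, -2.3]
grip_width: 0.0061
grip_force: 50.0
```

Request:
{"api": "nudge_tcp", "payload": {"steps": {"rows":[[0, 0, 0.001, 0], [0, 0, 0.001, 0], [0, 0, 0, 0]]}}}

```text
time: 8.83
position: [0.5285, -0.0199, 0.135]
tool_rot: [0.765, 0.645, -0.0, -0.0]
ft_force: [-0.2, 0.1, -2.5]
grip_width: 0.0062
grip_force: 50.0
```

Request:
{"api": "nudge_tcp", "payload": {"steps": {"rows":[[0, 0, 0.001, 0], [0, 0, 0.001, 0], [0, 0, 0, 0]]}}}

```text
time: 9.08
position: [0.5292, -0.02, 0.1344]
tool_rot: [0.765, 0.645, 0.001, 0.001]
ft_force: [-1.5, 1.0, 7.5]
grip_width: 0.0064
grip_force: 50.0
```

Request:
{"api": "nudge_tcp", "payload": {"steps": {"rows":[[0, 0, -0.0008, 0], [0, 0, 0, 0]]}}}

```text
time: 9.25
position: [0.5288, -0.0199, 0.1344]
tool_rot: [0.765, 0.645, 0.0, 0.0]
ft_force: [-1.0, 0.1, 2.8]
grip_width: 0.0064
grip_force: 50.0
```

Request:
{"api": "nudge_tcp", "payload": {"steps": {"rows":[[0, 0, 0, 0], [0, 0, 0, 0], [0, 0, 0, 0], [0, 0, 0, 0], [0, 0, 0, 0], [0, 0, 0, 0], [0, 0, -0.01, 0], [0, 0, -0.02, 0], [0, 0, -0.03, 0], [0, 0, -0.03, 0], [0, 0, -0.02, 0], [0, 0, 0, 0]]}, "aperture": 0.06}}

```text
time: 10.25
position: [0.5316, -0.0205, 0.2493]
tool_rot: [0.765, 0.645, 0.003, 0.004]
ft_force: [0.5, -0.2, 0.7]
grip_width: 0.0596
grip_force: 0.0
```

Run:
```python
from h import *
c=optics.camera("wrist"); cv2.imwrite("pics/w2.png",c["img"][:,:,::-1]); print({k:np.round(v,4).tolist() for k,v in c.items() if k!="img"})
C={k:v for k,v in c.items()}
can=(.529,-.02,.005,-.17)
print(wproj(c,tf(*can,[(0,.013,.147),(0,-.013,.147),(-.027,.027,.075),(.027,.027,.075),(.027,-.027,.075),(-.027,-.027,.075),(-.11,.008,.06),(-.11,-.008,.06)])).round(1))
t=optics.camera("top")["img"][130:250,190:350,::-1]; s=optics.camera("side")["img"][150:270,190:350,::-1]
cv2.imwrite("pics/m1.png",np.vstack([cv2.resize(c["img"][:,:,::-1],(400,300)),cv2.resize(np.hstack([t,s]),None,fx=2.5,fy=2.5,interpolation=2)[:300,:400]])*0+0) if 0 else cv2.imwrite("pics/m1.png",np.vstack([cv2.resize(np.hstack([t,s]),(800,300),interpolation=2),np.hstack([cv2.resize(c["img"][:,:,::-1],(400,300)),np.zeros((300,400,3),np.uint8)])]))
```

```text
{'fx': 297.3186, 'fy': 297.3186, 'cx': 258.1869, 'cy': 194.5318, 'xyz': [0.5445, 0.0625, 0.4112], 'attitude': [0.9849, -0.0845, -0.0078, 0.1507]}
[[253.8 184. ]
 [253.9 211. ]
 [230.1 155.3]
 [277.9 155.2]
 [277.1 200.6]
 [231.2 200.7]
 [164.6 169.8]
 [165.6 182.3]]
```

View pics/m1.png

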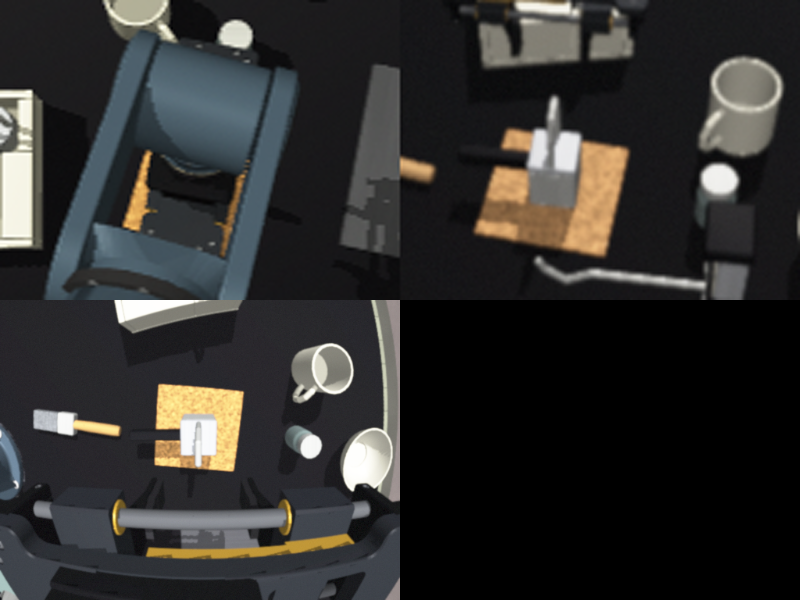

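m1: the canister stands upright in the middle of the mat. In full-size wrist pixels the lid covers about (230–275, 147–198) and the handle ends near (166,172). Next I'll go over the handle and look again.

Request:
{"api": "nudge_tcp", "payload": {"steps": {"rows":[[0, -0.01, 0, 0.06], [0, 0, 0, 0.12], [0, 0, 0, 0.12], [0, 0, 0, 0.12], [0, 0, 0, 0.12], [0, 0, 0, 0.12], [0, 0, 0, 0.12], [0, 0, 0, 0.12], [0, 0, 0, 0.12], [0, 0, 0, 0.12], [0, 0, 0, 0.12], [0, 0, 0, 0.12], [0, 0, 0, 0.12], [0, 0, 0, 0.07], [0, 0, 0, 0]]}, "aperture": 0.06}}

```text
time: 11.65
position: [0.5175, -0.0179, 0.2422]
tool_rot: [0.996, -0.085, -0.002, -0.0]
ft_force: [0.5, -0.0, -0.2]
grip_width: 0.0602
grip_force: 0.0
```

```bash
python3 -c "
from h import *
go(.445,-.0056,.13,-1.741)"
```

```text
t 11.65 pos [ 0.5175 -0.0179  0.2422] yang -1.741 tilt [-0.004  0.001] -> tool d [-0.073   0.0002  0.1125] n 3.2 turn -0.0 n 0.0 F [ 0.5 -0.  -0.2] w 0.0602
```

Request:
{"api": "nudge_tcp", "payload": {"steps": {"rows":[[-0.03, 0, 0, 0], [-0.03, 0, 0, 0], [-0.013, 0, 0, 0], [0, 0, 0, 0], [0, 0, 0, 0], [0, 0, 0, 0]]}}}

```text
time: 12.15
position: [0.4481, -0.0063, 0.2438]
tool_rot: [0.996, -0.084, 0.001, 0.0]
ft_force: [-0.4, 0.2, 0.5]
grip_width: 0.0603
grip_force: 0.0
```

Run:
```python
from h import *
go(.445,-.0056,.13,-1.741)
c=optics.camera("wrist"); im=np.ascontiguousarray(c["img"][:,:,::-1]); print({k:np.round(v,4).tolist() for k,v in c.items() if k!="img"})
can=(.529,-.02,.005,-.17)
P=wproj(c,tf(*can,[(0,.013,.147),(0,-.013,.147),(-.027,.027,.075),(.027,.027,.075),(.027,-.027,.075),(-.027,-.027,.075),(-.11,.008,.06),(-.11,-.008,.06)])); print(P.round(1))
k=4;x0,y0,w,h=170,110,190,150
o=cv2.resize(im[y0:y0+h,x0:x0+w],None,fx=k,fy=k,interpolation=2)
for p in P: cv2.drawMarker(o,(int((p[0]-x0+.5)*k),int((p[1]-y0+.5)*k)),(0,0,255),0,10,1)
cv2.imwrite("pics/w3.png",o)
```

```text
t 12.15 pos [ 0.4481 -0.0063  0.2438] yang -1.739 tilt [ 0.001 -0.   ] -> tool d [-0.0033 -0.0002  0.1138] n 2.7 turn 0.002 n 0.0 F [-0.4  0.2  0.5] w 0.0603
{'fx': 297.3186, 'fy': 297.3186, 'cx': 258.1869, 'cy': 194.5318, 'xyz': [0.5294, -0.0181, 0.406], 'attitude': [-0.6378, 0.7555, 0.1142, -0.0969]}
[[244.8 105.3]
 [275.7 105.4]
 [235.  129.9]
 [234.7  80.8]
 [284.9  81. ]
 [284.4 130. ]
 [252.8 198. ]
 [266.1 198. ]]
```

View pics/w3.png

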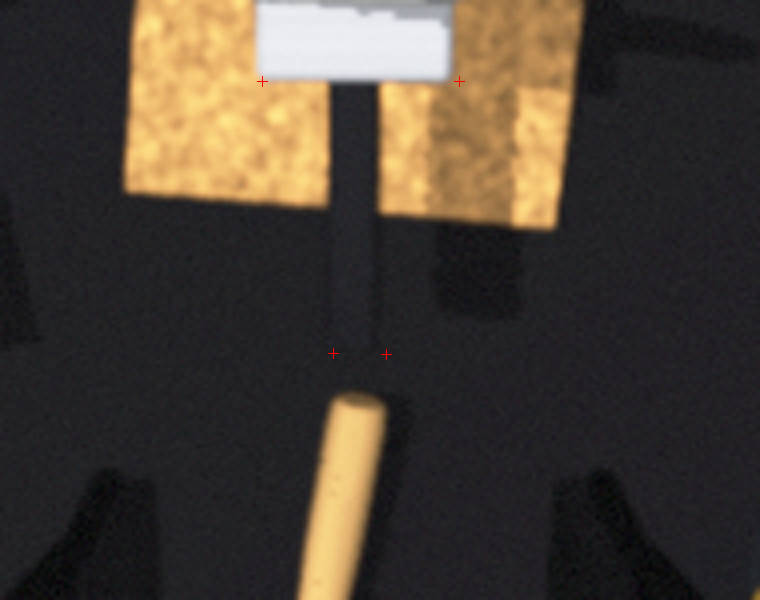

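w3: the lid's near corners are at crop (258,80) and (452,80), and the handle midline is at crop u≈354. That puts the canister 1.5 mm further to +y, with yaw confirmed. I'll turn the gripper half round so the camera side faces away from the hook, then grasp.

Request:
{"api": "nudge_tcp", "payload": {"steps": {"rows":[[0, 0, 0, -0.06], [0, 0, 0, -0.12], [0, 0, 0, -0.12], [0, 0, 0, -0.12], [0, 0, 0, -0.12], [0, 0, 0, -0.12], [0, 0, 0, -0.12], [0, 0, 0, -0.12], [0, 0, 0, -0.12], [0, 0, 0, -0.12], [0, 0, 0, -0.12], [0, 0, 0, -0.12], [0, 0, 0, -0.12], [0, 0, 0, -0.12], [0, 0, 0, -0.12]]}, "aperture": 0.06}}

```text
time: 13.45
position: [0.4482, -0.0063, 0.2438]
tool_rot: [0.705, 0.709, 0.0, 0.0]
ft_force: [0.3, 0.6, -0.4]
grip_width: 0.0603
grip_force: 0.0
```

Request:
{"api": "nudge_tcp", "payload": {"steps": {"rows":[[0, 0, 0, -0.12], [0, 0, 0, -0.12], [0, 0, 0, -0.12], [0, 0, 0, -0.12], [0, 0, 0, -0.12], [0, 0, 0, -0.12], [0, 0, 0, -0.12], [0, 0, 0, -0.12], [0, 0, 0, -0.12], [0, 0, 0, -0.12], [0, 0, 0, -0.12], [0, 0, 0, -0.08], [0, 0, 0, 0]]}}}

```text
time: 14.53
position: [0.4481, -0.0063, 0.2438]
tool_rot: [0.085, 0.996, -0.0, 0.0]
ft_force: [-0.1, -0.2, -0.7]
grip_width: 0.0601
grip_force: 0.0
```

```bash
python3 -c "
from h import *
go(.445,-.004,.0353,1.401)"
```

```text
t 14.5333 pos [ 0.4481 -0.0063  0.2438] yang 1.402 tilt [ 0.001 -0.   ] -> tool d [0.0036 0.0017 0.2085] n 5.0 turn 0.001 n 0.0 F [-0.1 -0.2 -0.7] w 0.0601
```

Request:
{"api": "nudge_tcp", "payload": {"steps": {"rows":[[0.0036, 0.0017, 0.01, 0], [0, 0, 0.025, 0], [0, 0, 0.03, 0], [0, 0, 0.03, 0], [0, 0, 0.03, 0], [0, 0, 0.03, 0], [0, 0, 0.02, 0], [0, 0, 0.015, 0], [0, 0, 0.01, 0], [0, 0, 0.008, 0], [0, 0, 0, 0], [0, 0, 0, 0]]}}}

```text
time: 15.53
position: [0.4439, -0.0037, 0.0355]
tool_rot: [0.086, 0.996, 0.0, -0.0]
ft_force: [0.9, 0.7, 0.5]
grip_width: 0.06
grip_force: 0.0
```

```bash
python3 -c "
from h import *
go(.445,-.004,.0353,1.401)"
```

```text
t 15.5333 pos [ 0.4439 -0.0037  0.0355] yang 1.399 tilt [-0.  0.] -> tool d [-0.0011 -0.0001  0.0002] n 0.0 turn -0.002 n 0.0 F [0.9 0.7 0.5] w 0.06
```

Request:
{"api": "nudge_tcp", "payload": {"steps": {"rows":[[0, 0, 0, 0], [0, 0, 0, 0], [0, 0, 0, 0], [0, 0, 0, 0], [0, 0, 0, 0], [0, 0, 0, 0], [0, 0, 0, 0], [0, 0, 0, 0], [0, 0, 0, 0], [0, 0, 0, 0], [0, 0, 0, 0]]}, "aperture": 0.0, "force": 60}}

```text
time: 16.45
position: [0.4435, -0.0036, 0.0359]
tool_rot: [0.085, 0.996, -0.0, 0.0]
ft_force: [0.4, 0.2, 1.3]
grip_width: 0.0154
grip_force: 59.9
```

Request:
{"api": "nudge_tcp", "payload": {"steps": {"rows":[[0, 0, -0.003, 0], [0, 0, -0.005, 0], [0, 0, -0.006, 0], [0, 0, -0.006, 0], [0, 0, 0, 0], [0, 0, 0, 0]]}}}

```text
time: 16.95
position: [0.4437, -0.0036, 0.0564]
tool_rot: [0.085, 0.996, -0.0, 0.001]
ft_force: [-0.5, -0.1, -1.6]
grip_width: 0.0154
grip_force: 59.9
```

```bash
python3 -c "
from h import *
go(.445,-.004,.0353,1.401);print(readout.get_obs()['moment'])"
```

```text
t 16.95 pos [ 0.4437 -0.0036  0.0564] yang 1.4 tilt [ 0.001 -0.   ] -> tool d [-0.0013 -0.0001  0.0211] n 0.5 turn -0.001 n 0.0 F [-0.5 -0.1 -1.6] w 0.0154
[0.02645059 0.13443102 0.00130592]
```

Request:
{"api": "nudge_tcp", "payload": {"steps": {"rows":[[0, 0, -0.01, 0], [0, 0, -0.02, 0], [0, 0, -0.02, 0], [0, 0, -0.02, 0], [0, 0, -0.02, 0], [0, 0, -0.02, 0], [0, 0, -0.012, 0], [0, 0, -0.005, 0], [0, 0, 0, 0]]}}}

```text
time: 17.7
position: [0.4438, -0.0037, 0.1837]
tool_rot: [0.085, 0.996, -0.0, 0.001]
ft_force: [-0.3, -0.0, -1.2]
grip_width: 0.0156
grip_force: 59.9
```

```bash
python3 -c "
from h import *
go(.341,-.247,.182,1.395)"
```

```text
t 17.7 pos [ 0.4438 -0.0037  0.1837] yang 1.4 tilt [ 0.002 -0.001] -> tool d [ 0.06   -0.2573  0.0016] n 6.3 turn 0.005 n 0.0 F [-0.3 -0.  -1.2] w 0.0156
```

Request:
{"api": "nudge_tcp", "payload": {"steps": {"rows":[[0.002, -0.01, 0, 0.005], [0.005, -0.02, 0, 0], [0.006, -0.026, 0, 0], [0.006, -0.026, 0, 0], [0.006, -0.026, 0, 0], [0.006, -0.026, 0, 0], [0.006, -0.026, 0, 0], [0.006, -0.026, 0, 0], [0.006, -0.026, 0, 0], [0.006, -0.024, 0, 0], [0.005, -0.015, 0, 0], [0, -0.006, 0, 0], [0, 0, 0, 0], [0, 0, 0, 0]]}}}

```text
time: 18.87
position: [0.3388, -0.2455, 0.1821]
tool_rot: [0.088, 0.996, 0.001, -0.001]
ft_force: [-0.3, 0.3, -2.6]
grip_width: 0.0158
grip_force: 59.9
```

Run:
```python
from h import *
go(.341,-.247,.182,1.395)
o=readout.get_obs();p=o["position"]
can=(p[0]+.0852,p[1]-.0152,p[2]-.0307,-.176)
im=np.ascontiguousarray(optics.camera("side")["img"][:,:,::-1]); 
P=proj("side",tf(*can,[(0,.013,.147),(0,0,.147),(0,-.013,.147),(-.027,.027,.075),(.027,.027,.075),(.027,-.027,.075),(-.027,-.027,.075),(-.027,-.027,0),(.027,-.027,0),(-.11,-.008,.06)]));print(P.round(1))
k=5;x0,y0,w,h=195,190,150,110
c=cv2.resize(im[y0:y0+h,x0:x0+w],None,fx=k,fy=k,interpolation=2)
for q in P: cv2.drawMarker(c,(int((q[0]-x0+.5)*k),int((q[1]-y0+.5)*k)),(0,0,255),0,8,1)
cv2.imwrite("pics/s2.png",c); cv2.imwrite("pics/t2full.png",optics.camera("top")["img"][:,:,::-1])
```

```text
t 18.8667 pos [ 0.3388 -0.2455  0.1821] yang 1.394 tilt [-0.001  0.002] -> tool d [-0.0024 -0.0011  0.0001] n 0.1 turn -0.001 n 0.0 F [-0.3  0.3 -2.6] w 0.0158
[[203.8 237.4]
 [202.5 242.7]
 [201.2 248. ]
 [196.5 248.4]
 [220.2 251. ]
 [215.6 272.4]
 [191.2 269.6]
 [195.2 285.6]
 [218.3 288.4]
 [157.7 261.3]]
```

View pics/s2.png

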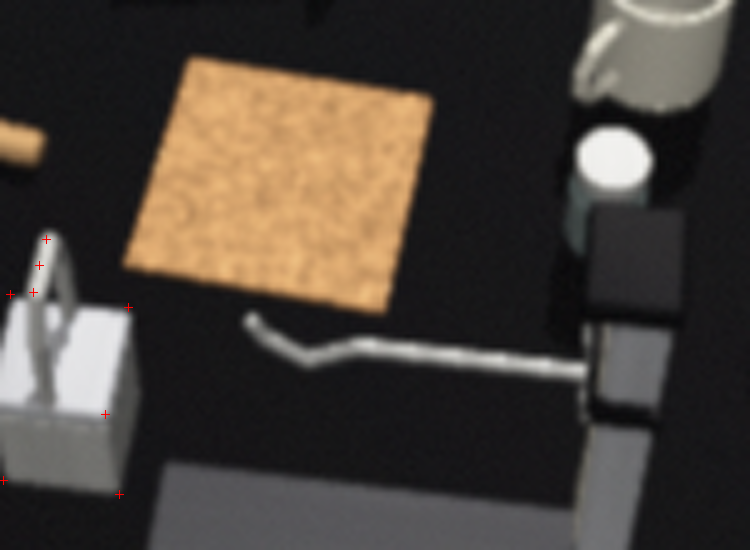

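s2: the canister is held nearly level, its bail's top bar running from crop (48,235) to (36,292), about 1.5 mm forward of the prediction. The unloaded hook has its tip at crop (250,320) and its V at (308,362).

Add to h.py:
```python
def avgF(n=8):
    F=[]
    for _ in range(n):
        optics.camera("side"); o=readout.get_obs(); F.append(np.r_[o["ft_force"],o["moment"]])
    print("F",np.mean(F,0).round(2),"sd",np.std(F,0)[:3].round(2))
```

```bash
python3 -c "
from h import *
avgF(8); go(.4473,-.2662,.182,1.395)"
```

```text
F [-0.26 -0.16 -1.97  0.04  0.16 -0.01] sd [0.3  0.5  0.38]
t 19.3667 pos [ 0.3396 -0.2459  0.1829] yang 1.396 tilt [ 0. -0.] -> tool d [-0.1096 -0.0013  0.001 ] n 2.6 turn 0.001 n 0.0 F [-0.4 -0.8 -2.4] w 0.0156
```

Request:
{"api": "nudge_tcp", "payload": {"steps": {"rows":[[-0.005, 0, 0, 0], [-0.01, 0, 0, 0], [-0.012, 0, 0, 0], [-0.012, -0.001, 0, 0], [-0.012, 0, 0, 0], [-0.01, 0, 0, 0], [-0.01, 0, 0, 0], [-0.01, 0, 0, 0], [-0.01, 0, 0, 0], [-0.01, 0, 0, 0], [-0.006, 0, 0, 0], [-0.003, 0, 0, 0], [0, 0, 0, 0], [0, 0, 0, 0]]}}}

```text
time: 20.53
position: [0.4472, -0.2661, 0.1827]
tool_rot: [0.088, 0.996, 0.0, -0.0]
ft_force: [0.8, 0.4, -2.1]
grip_width: 0.0157
grip_force: 59.9
```

Run:
```python
from h import *
go(.4473,-.2662,.1437,1.395)
im=np.ascontiguousarray(optics.camera("side")["img"][:,:,::-1]); tp=np.ascontiguousarray(optics.camera("top")["img"][:,:,::-1])
k=4
o=np.vstack([]) if 0 else None
a=cv2.resize(im[215:335,200:300],None,fx=k,fy=k,interpolation=2); b=cv2.resize(tp[145:245,320:420],None,fx=k,fy=k,interpolation=2)
c=np.zeros((480,800,3),np.uint8); c[:480,:400]=a; c[:400,400:]=b; cv2.imwrite("pics/hk.png",c)
```

```text
t 20.5333 pos [ 0.4472 -0.2661  0.1827] yang 1.395 tilt [-0.001  0.001] -> tool d [-0.0001 -0.0001  0.039 ] n 0.9 turn 0.0 n 0.0 F [ 0.8  0.4 -2.1] w 0.0157
```

View pics/hk.png

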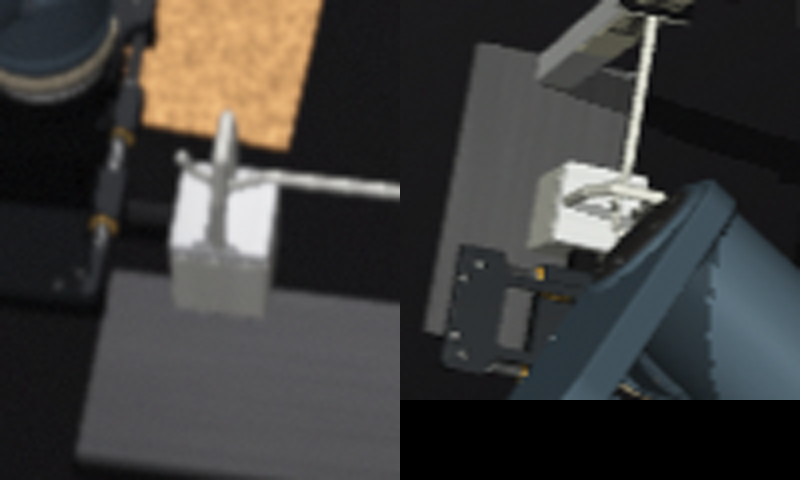

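hk: in the side crop the hook's tip (180,155) is in front of the bail and its arm (290,178) is behind it, passing under the top bar (228,115). The bail is therefore over the V, and I'll lower it gently.

Request:
{"api": "nudge_tcp", "payload": {"steps": {"rows":[[0, 0, 0.003, 0], [0, 0, 0.004, 0], [0, 0, 0.004, 0], [0, 0, 0.004, 0], [0, 0, 0.004, 0], [0, 0, 0.004, 0], [0, 0, 0.004, 0], [0, 0, 0.004, 0], [0, 0, 0.002, 0], [0, 0, 0, 0]]}}}

```text
time: 21.47
position: [0.4473, -0.2661, 0.1492]
tool_rot: [0.088, 0.996, 0.0, -0.0]
ft_force: [-0.6, 0.0, -1.8]
grip_width: 0.0154
grip_force: 59.9
```

Request:
{"api": "nudge_tcp", "payload": {"steps": {"rows":[[0, 0, 0.002, 0], [0, 0, 0.002, 0], [0, 0, 0.002, 0], [0, 0, 0.002, 0], [0, 0, 0.002, 0], [0, 0, 0.002, 0], [0, 0, 0.002, 0], [0, 0, 0.002, 0], [0, 0, 0, 0], [0, 0, 0, 0], [0, 0, 0, 0]]}}}

```text
time: 22.38
position: [0.4477, -0.2665, 0.134]
tool_rot: [0.088, 0.996, -0.0, 0.0]
ft_force: [0.5, 0.3, -0.3]
grip_width: 0.0152
grip_force: 59.9
```

```bash
python3 -c "
from h import *
avgF(8); go(.4473,-.2662,.1437,1.395)"
```

```text
F [ 0.44 -0.28 -1.06  0.    0.06  0.  ] sd [0.41 0.25 0.49]
t 22.7833 pos [ 0.4477 -0.2664  0.1339] yang 1.395 tilt [ 0. -0.] -> tool d [ 0.0004  0.0002 -0.0098] n 0.2 turn -0.0 n 0.0 F [ 0.3 -0.7 -0.8] w 0.0152
```

Request:
{"api": "nudge_tcp", "payload": {"steps": {"rows":[[0, 0, 0.001, 0], [0, 0, 0.001, 0], [0, 0, 0.001, 0], [0, 0, 0.001, 0], [0, 0, 0.001, 0], [0, 0, 0.001, 0], [0, 0, 0.001, 0], [0, 0, 0.001, 0], [0, 0, 0.001, 0], [0, 0, 0.001, 0], [0, 0, 0, 0], [0, 0, 0, 0]]}}}

```text
time: 23.78
position: [0.4477, -0.2664, 0.1239]
tool_rot: [0.088, 0.996, -0.0, 0.0]
ft_force: [0.8, -0.4, 0.5]
grip_width: 0.0155
grip_force: 59.9
```

```bash
python3 -c "
from h import *
avgF(12); go(.4473,-.2662,.1437,1.395)"
```

```text
F [ 1.43 -0.23 -0.06 -0.   -0.08  0.01] sd [0.49 0.4  0.45]
t 24.3833 pos [ 0.4476 -0.2664  0.1239] yang 1.395 tilt [ 0. -0.] -> tool d [ 0.0004  0.0001 -0.0198] n 0.5 turn 0.0 n 0.0 F [ 1.8  0.1 -0.2] w 0.015
```

Request:
{"api": "nudge_tcp", "payload": {"steps": {"rows":[[-0.001, 0, 0, 0], [-0.001, 0, 0, 0], [-0.001, 0, 0, 0], [0, 0, 0, 0], [0, 0, 0, 0]]}}}

```text
time: 24.8
position: [0.4497, -0.2664, 0.1236]
tool_rot: [0.088, 0.996, 0.0, -0.001]
ft_force: [-2.2, 0.3, -0.4]
grip_width: 0.0154
grip_force: 59.9
```

```bash
python3 -c "
from h import *
avgF(8); go(.4473,-.2662,.1437,1.395)"
```

```text
F [-3.04  0.65 -0.16  0.04  0.22 -0.02] sd [0.37 0.71 0.76]
t 25.2 pos [ 0.4502 -0.2666  0.1238] yang 1.395 tilt [-0.001  0.   ] -> tool d [ 0.0029 -0.0001 -0.0199] n 0.5 turn 0.0 n 0.0 F [-3.1  0.4 -0.6] w 0.0153
```

Request:
{"api": "nudge_tcp", "payload": {"steps": {"rows":[[0.001, 0, 0, 0], [0.001, 0, 0, 0], [0, 0, 0, 0], [0, 0, 0, 0]]}}}

```text
time: 25.53
position: [0.4492, -0.2669, 0.1241]
tool_rot: [0.088, 0.996, -0.0, 0.001]
ft_force: [-0.1, 1.4, -0.6]
grip_width: 0.0155
grip_force: 59.9
```

```bash
python3 -c "
from h import *
avgF(12); go(.4473,-.2662,.1437,1.395)"
```

```text
F [ 0.19  0.08 -0.18  0.05 -0.01  0.02] sd [0.39 0.72 0.37]
t 26.1333 pos [ 0.4487 -0.2667  0.1239] yang 1.395 tilt [ 0. -0.] -> tool d [ 0.0015  0.0002 -0.0198] n 0.5 turn -0.0 n 0.0 F [ 0.3  0.5 -0.3] w 0.0154
```

Request:
{"api": "nudge_tcp", "payload": {"steps": {"rows":[[0, 0, 0, 0], [0, 0, 0, 0], [0, 0, 0, 0], [0, 0, 0, 0]]}, "aperture": 0.0, "force": 3}}

```text
time: 26.47
position: [0.4486, -0.2666, 0.1239]
tool_rot: [0.088, 0.996, -0.0, 0.0]
ft_force: [0.1, -0.5, -0.1]
grip_width: 0.0162
grip_force: 3.0
```

Request:
{"api": "nudge_tcp", "payload": {"steps": {"rows":[[0, 0, 0, 0], [0, 0, 0, 0], [0, 0, 0, 0], [0, 0, 0, 0], [0, 0, 0, 0], [0, 0, 0, 0], [0, 0, 0, 0], [0, 0, 0, 0], [0, 0, 0, 0], [0, 0, 0, 0], [0, 0, 0, 0], [0, 0, 0, 0]]}, "aperture": 0.05}}

```text
time: 27.47
position: [0.4485, -0.2665, 0.1238]
tool_rot: [0.088, 0.996, 0.0, -0.0]
ft_force: [-0.1, 0.2, -0.1]
grip_width: 0.0498
grip_force: 0.0
```

```bash
python3 -c "
from h import *
avgF(4); go(.4473,-.2662,.1437,1.395)
c=optics.camera('side')['img']; cv2.imwrite('pics/r1.png',c[:,:,::-1])"
```

```text
F [-0.39 -0.49  0.69  0.01 -0.01  0.01] sd [0.32 0.58 0.56]
t 27.6667 pos [ 0.4486 -0.2665  0.1239] yang 1.395 tilt [-0.  0.] -> tool d [ 0.0013  0.0001 -0.0198] n 0.5 turn 0.0 n 0.0 F [-0.6 -1.4  1.4] w 0.0502
```

Request:
{"api": "nudge_tcp", "payload": {"steps": {"rows":[[0.003, 0, 0, 0], [0.005, 0, 0, 0], [0.008, 0, 0, 0], [0.01, 0, 0, 0], [0.012, 0, 0, 0], [0.015, 0, 0, 0], [0.015, 0, 0, 0], [0.012, 0, 0, 0], [0.008, 0, 0, 0], [0, 0, 0, 0], [0, 0, 0, 0], [0, 0, 0, 0]]}}}

```text
time: 28.72
position: [0.3625, -0.2518, 0.124]
tool_rot: [0.088, 0.996, -0.0, 0.001]
ft_force: [0.0, -0.0, 0.2]
grip_width: 0.0497
grip_force: 0.0
```

Run:
```python
from h import *
go(.4473,-.2662,.1437,1.395)
ims=[]
for i in range(10):
    ims.append(optics.camera('side')['img'][215:335,225:300].astype(int))
print([int(np.abs(a-ims[-1]).max()) for a in ims],[round(float(np.abs(a-ims[-1]).mean()),2) for a in ims])
cur=ims[-1].astype(np.uint8)
before=cv2.imread("pics/side0.png")[215:335,225:300,::-1]
# bail/lid location: bright low-saturation pixels
def bright(a): 
    a=a.astype(int); m=(a.min(2)>140); ys,xs=np.nonzero(m); return xs.min()+225,xs.max()+225,ys.min()+215,ys.max()+215,m.sum()
print(bright(cur),bright(before))
cv2.imwrite("pics/final.png",cur[:,:,::-1])
for r in range(20,110,3): print("".join("#" if v>150 else "+" if v>100 else "." if v>60 else " " for v in cur[r].min(1)))
```

```text
t 28.7167 pos [ 0.3625 -0.2518  0.124 ] yang 1.395 tilt [ 0.001 -0.001] -> tool d [-0.0861  0.0006 -0.0195] n 2.1 turn -0.0 n 0.0 F [ 0.  -0.   0.2] w 0.0497
[6, 6, 6, 6, 6, 6, 6, 6, 6, 0] [0.92, 0.92, 0.91, 0.92, 0.91, 0.92, 0.93, 0.92, 0.92, 0.0]
(np.int64(245), np.int64(299), np.int64(258), np.int64(292), np.int64(549)) (np.int64(245), np.int64(299), np.int64(253), np.int64(263), np.int64(99))
++++++++++++++++++++++++++++++++++++++++++...++++..                        
+++++++++++.+++++++++++++++++++++++++++++++++++++.                         
++++++++++++++++++++++++++++++++++++++++++++++++.                          
   .......++++++++++++++++++++++++++++++++..+++..                          
                   .......++++++++++++++++++++++                           
                                    ....++++++.                            
                                                                           
                     
[... 1026 characters left out ...]
................
......................+++++++++++++++++++++................................
.....................++++++++++++++++++++++................................
........................+++++++++++++++++++................................
...........................................................................
...........................................................................
...........................................................................
...........................................................................
...........................................................................
...................      ..................................................
```

```bash
python3 -c "
from h import *
print(hand_in())"
```

```text
the job is handed in; nothing more can be done
None
```

The square canister was stood upright on the mat, released, re-gripped by its handle and hung gently on the hook. At hand-in (about 29 s) it was hanging free and still, the gripper was clear, and the round canister was still in the rack when last checked, after the lift.

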